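# Tip up the keeper bar and fit it on the label rewinder

### The job

On the goods-in bench, press down the end of the flat aluminium bar at the cut-away end of its tipping tray so that its other end tips up and stays up, then lift the bar out and fit its D-shaped hole over the flatted spindle of the label rewinder, so that it lies flat on the paper roll. Then push the rewinder's lever all the way over, away from the side it leans to, and let go. Leave the other things on the bench where they are.

Things in the scene. Friction and masses are not known exactly. Their poses are not given: they have to be found in the camera images.
- bar_centre (a point): Centre (half-way up) of the loose keeper bar: flat aluminium, 160 (x) x 56 (y) x 6 mm (z), 0.1 to 0.2 kg. Through its middle goes a D-shaped hole: round, 34 mm diameter, cut off by a flat (along y) 10 mm from the centre on the -x side. At the start it lies in the tray, x along the tray's x, its top 34 mm above the bench, about 4 mm from each side wall, so its edges cannot be gripped.
- bar_press (a point): Point on the bar's top face, 68 mm from its centre towards its -x end (12 mm from that end), over the tray's cut-away end: the place to press. Pushed down about 14 mm, it tips the bar's +x end up out of the tray.
- bar_grip (a point): Point inside the bar (half-way up), 50 mm from its centre towards its +x end, which rises when the bar is tipped: there it can be gripped across its 56 mm width, fingertips up to about 15 mm below the bar.
- tray: Grey plastic tipping tray, fixed, 196 (x) x 80 (y) x 36 mm; origin at the centre of its underside on the bench. Side walls 8 mm thick, a full-height end wall at +x, only a 12 mm high one at the cut-away -x end. Inside, a dark metal rocker 44 mm wide carries the bar 28 mm above the bench when level; its pivot runs along y at x = -25 mm, 22 mm above the bench.
- rocker (a joint): Angle of the rocker that carries the bar in the tray (rad), and so of the bar on it: 0 level, up to 0.36 with the -x end down and the +x end raised; a stiff pivot holds it at any angle, also under the bar. About 6 N at the end of the bar turns it. From 0.25 on, the bar's +x end is well clear of the tray.
- rewinder: Grey label rewinder, fixed; origin on the bench below the spindle axis. Housing from x -110 to 90, y -115 to 65 mm, top 50 mm above the bench. On it a black disc 88 mm across and a white paper roll 76 mm across, its top 100 mm above the bench; the upright steel spindle sticks out of the roll. The lever stands on the housing at the -y side.
- seat (a point): Centre of the paper roll's top face, 100 mm above the bench, where the bar's underside comes to lie; its x is the rewinder's. From here the spindle rises 26 mm: 30 mm diameter with a flat 8 mm from its axis on the -x side, top edge chamfered 3 mm; it does not turn. The bar fits only with its hole's flat on the same side, so with the bar's x along this x.
- lever (a joint): Rewinder lever (rad): 0 leaning fully to the rewinder's -x, 0.5 upright, 1.0 leaning fully to its +x (all the way over). Starts between 0 and 0.2, stays where it is left, moves with about 1 N at its tip.
- lever_tip (a point): Centre of the lever's black ball, 26 mm across, on a steel rod of 10 mm. The pivot (along the rewinder's y) lies 80 mm from the ball's centre, at x = -30, y = -85 mm from the rewinder's origin, 72 mm above the bench.
- cutter: Bystander: grey box cutter, 175 x 22 x 15 mm, lying on the bench between the tray and the rewinder; origin at the centre of its underside.
- tape: Bystander: roll of packing tape, a brown ring 100 mm across and 48 mm high, lying flat; origin at the centre of its underside.
- stapler: Bystander: black desk stapler, 130 x 36 x 55 mm, lying between the tray and the rewinder, nearer the robot; origin at the centre of its underside.
- glue: Bystander: white bottle, 44 mm across, 130 mm tall; origin at the centre of its underside.
- inkpad: Bystander: flat black and grey ink pad case, 90 x 100 x 24 mm; origin at the centre of its underside.
- pencup: Bystander: black pen cup with pens, 80 mm across, about 160 mm tall; origin at the centre of its underside.

How it is judged:
By the outcome, as a careful person would: the job done as asked, in the order asked, and still so for the second after the job is handed in, with the robot touching nothing.
It also fails if it takes over 58 s, if anything falls off the work surface, if the arm or the gripper's body presses on something with over 40 N, if the wrist force passes 120 N, or if a joint passes its speed limit or range.

### The arm

A 6-joint arm with a two-finger parallel gripper is mounted at the origin on the work surface. World frame = base frame: x ahead of the robot, y to its left, z up, the work surface at z = 0. Lengths are in mm, angles in rad, forces in N, time in s.
With the tool pointing down it reaches from about 275 to 775 mm from the base axis. Payload 14.6 kg.
Tool frame: the origin (TCP) lies at the very end of the fingers, on their centre line; the grasp point (between the pads) lies 19 mm behind it; z points along the fingers, y is the line along which they close (so a half turn about z gives the same grasp; the last joint's range is limited). The gripper opens to 85 mm and grips with 20 to 120 N. Pads are 22 mm wide; open, the fingers measure 114 mm over their backs; the gripper's body (76 mm by 85 mm) begins 54 mm behind the grasp point. The pads swing forward as they close: fully open they stand 13 mm farther back than shut.
Start: joints at [1.014, 0.263, -0.048, 1.259, 0, 1.415], TCP at [205.319, 483.19, 231.278] pointing down, gripper open.
Joint ranges: [-2.65, 2.65], [-0.89, 1.7], [-1.18, 1.37], [-2.13, 2.11], [-1.35, 1.29], [-3.14, 3.14]. Speed limits (rad/s): [1.89, 1.89, 2.57, 2.79, 3.14, 3.14].

### API

Orientations are given as a rotation vector (axis times angle).
In Python, from cell import env gives the robot as it stands. Calls block until the motion is done:
- env.reach(position, orientation): joint-space move of the TCP to a pose.
- env.movel(position, rot=None, velocity=150, threshold=None): straight line of the TCP; rot=None keeps the orientation; velocity is the mean speed in mm/s. With threshold (N) it stops when the force on the tool has changed by that much, and returns True; else False.
- env.movej(angles): joint-space move.
- env.set_gripper(opening, effort=None): finger opening in mm; effort is the grip in N (None keeps the last); returns when the fingers have stopped.
- env.sleep(seconds).
- env.ik(position, orientation): joint angles nearest the present ones, or None.
- env.read_camera(name): name is "scene" or "top"; returns (picture, depth): 420x560x3 uint8, blue, green, red; 420x560 float32, mm along the optical axis (not along the pixel's ray), 0 where there is no reading.
- env.get_calibration(name): a dict with "fov_y" (degrees; the focal length in pixels is half the picture's height over the tangent of half this angle, whatever the lens; pixels are square), "cx", "cy" (the principal point, pixels), "rvec" (rotation vector, rad) and "tvec" (3), from world to camera coordinates, as OpenCV has them. Camera axes: x right, y down, z forward; pixel columns grow to the right and rows downward; lengths in mm; the calibration is good to about 2 mm. A picture is of the moment at which its call begins. get_calibration takes no time and is no camera call.
A pose or a line that the arm cannot do raises env.Unreachable and nothing moves.
- env.hand_in(): hands the job in; it is judged then, once.
Readings, each from a call of its own:
- env.read_time_s(): time.
- env.read_q(): joint angles.
- env.read_joint_velocities(): joint speeds.
- env.read_joint_efforts(): joint torques, N m.
- env.read_tcp_pos(): TCP position.
- env.read_tool_rot(): TCP orientation.
- env.read_wrist_force(): force on the tool from outside, world axes, zero at the start.
- env.read_torque(): the same for the moment, N m.
- env.read_opening(): finger opening in mm.
- env.read_gripper_force(): force on a finger pad.
Only numpy, scipy, OpenCV 4.12 (cv2) and the standard library are available. Lean on these libraries where they do the work, as an engineer would, in place of code of your own. Each camera call takes 0.05 s, during which the arm holds its last target. There are 200 camera calls.

## Working session

There is one attempt and no reset: what is moved stays moved. The work goes in short steps, each a Python script; the robot and the scene stay as the last script left them, time stands still between calls to the robot, and variables do not carry over. Pictures are saved under pics/ and viewed, at most 10 in all, crops included, and the job is handed in when it is done.

```bash
mkdir -p pics; cat > h.py <<'E'
from cell import env
import numpy as np, cv2
def grab(n):
    im,d=env.read_camera(n); np.savez(f'pics/{n}.npz',im=im,d=d); return im,d
def cal(n):
    c=env.get_calibration(n); f=210/np.tan(np.radians(c['fov_y'])/2)
    K=np.array([[f,0,c['cx']],[0,f,c['cy']],[0,0,1]]); R=cv2.Rodrigues(np.array(c['rvec'],float))[0]
    return K,R,np.array(c['tvec'],float).ravel()
def onz(n,uv,z):
    "pixels -> world points on plane z"
    K,R,t=cal(n); C=-R.T@t; out=[]
    for u,v in np.atleast_2d(uv):
        r=R.T@np.linalg.inv(K)@np.array([u,v,1.]); out.append(C+r*(z-C[2])/r[2])
    return np.array(out)
def cloud(n,d):
    K,R,t=cal(n); v,u=np.mgrid[:420,:560]
    p=np.linalg.inv(K)@np.stack([u.ravel(),v.ravel(),np.ones(u.size)])*d.ravel()
    return (R.T@(p-t[:,None])).T.reshape(420,560,3)
E
python3 - <<'E'
from h import *
for n in('scene','top'):
    im,d=grab(n); cv2.imwrite(f'pics/{n}0.png',im); print(env.get_calibration(n))
print(env.read_tool_rot())
E
ls
```

```text
{'fov_y': 45.287484393548695, 'cx': 269.69605893888445, 'cy': 208.48704309511285, 'rvec': array([ 2.25729926,  0.90142651, -0.34013304]), 'tvec': array([-385.75162556, -257.6105742 , 2186.32392413])}
{'fov_y': 54.67256140181732, 'cx': 280.07466656111535, 'cy': 214.01037726945057, 'rvec': array([ 2.09821146, -2.13816628,  0.22274776]), 'tvec': array([ -42.22442908,  621.65984813, 1065.53308515])}
[-6.26807566e-01 -3.07809167e+00  1.36623699e-03]
h.py
pics
```

View pics/top0.png

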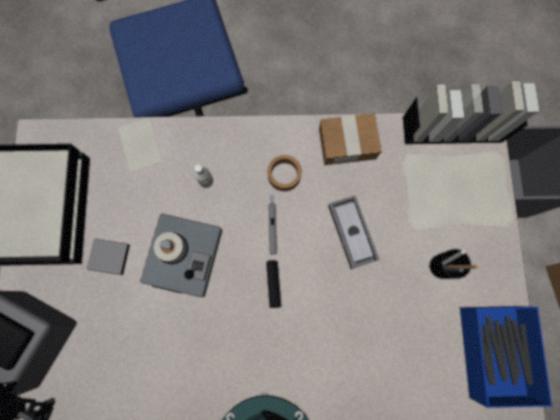

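View pics/scene0.png

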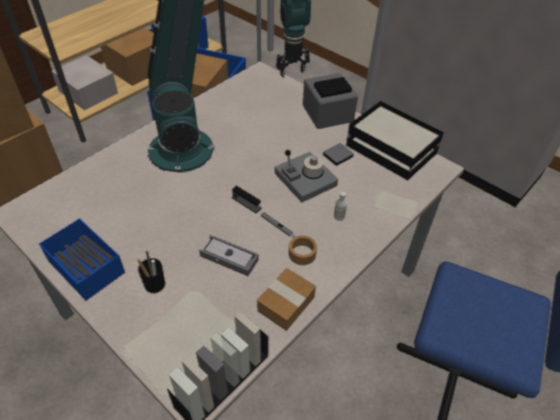

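```bash
python3 - <<'E'
from h import *
z=np.load('pics/top.npz');im=z['im']
a=cv2.resize(im[185:275,315:390],None,fx=5,fy=5,interpolation=cv2.INTER_CUBIC) #375x450
b=cv2.resize(im[210:300,137:222],None,fx=5,fy=5,interpolation=cv2.INTER_CUBIC) #425x450
cv2.imwrite('pics/crop1.png',np.hstack([a,b]))
P=cloud('top',z['d']).round(0)
for u,v in [(353,231),(342,212),(365,255),(168,245),(400,300),(300,300)]: print(u,v,P[v,u])
s=np.load('pics/scene.npz')['im']
cv2.imwrite('pics/crop2.png',np.hstack([cv2.resize(s[225:285,190:265],None,fx=5,fy=5,interpolation=cv2.INTER_CUBIC),cv2.resize(s[140:200,265:345],None,fx=5,fy=5,interpolation=cv2.INTER_CUBIC)]))
E
```

```text
353 231 [ 575. -261.   28.]
342 212 [ 630. -231.   33.]
365 255 [ 506. -290.   31.]
168 245 [532. 237. 126.]
400 300 [ 380. -388.   -2.]
300 300 [ 386. -106.   -2.]
```

View pics/crop1.png

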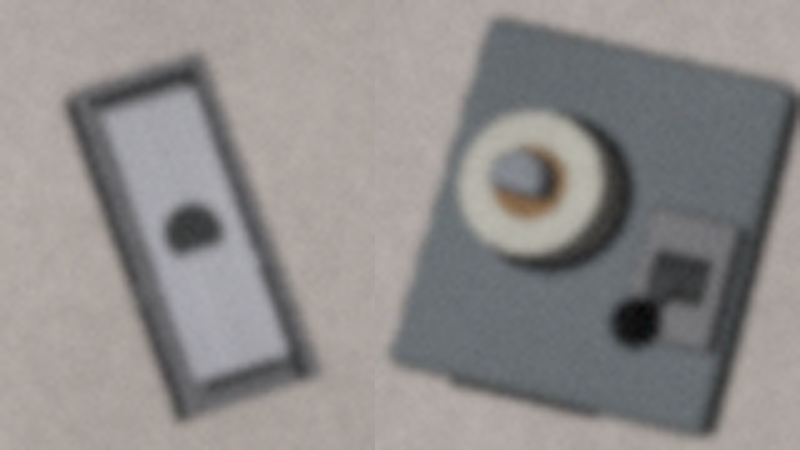

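View pics/crop2.png

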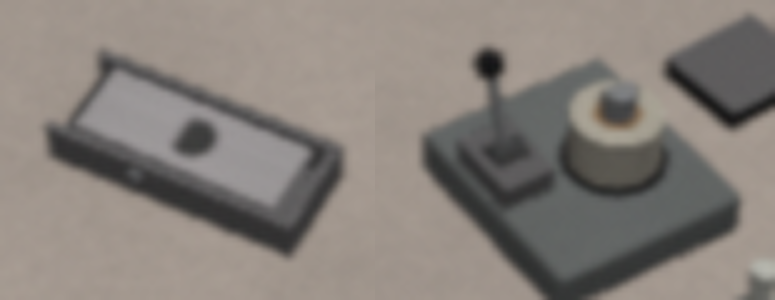

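```bash
cat > fit.py <<'E'
from h import *
from scipy.optimize import least_squares
def up(p,ox,oy,o=(0,0)): return [((x-o[0]+.5)/5-.5+ox,(y-o[1]+.5)/5-.5+oy) for x,y in p]
def proj(n,P):
    K,R,t=cal(n); q=(np.asarray(P)@R.T+t)@K.T; return q[:,:2]/q[:,2:]
def fit(obs,x0,off=False):
    "obs: list of (cam, model pts, pixels)"
    def res(p):
        c,s=np.cos(p[2]),np.sin(p[2]); r=[]
        for n,M,uv in obs:
            M=np.array(M,float); W=np.c_[p[0]+c*M[:,0]-s*M[:,1],p[1]+s*M[:,0]+c*M[:,1],M[:,2]]
            r.append((proj(n,W)-np.array(uv)).ravel())
        return np.concatenate(r)
    f=least_squares(res,x0,loss='soft_l1'); return f.x,res(f.x).reshape(-1,2).round(1).tolist()
E
python3 - <<'E'
from fit import *
T=[(98,40,36),(98,-40,36),(-98,-40,36),(-98,40,36)]
tt=up([(70,97),(203,52),(318,370),(180,418)],315,185)
ts=up([(340,152+0),(293,232),(52,130),(105,55)],190,225)
B=[(80,28,34),(80,-28,34),(-80,-28,34),(-80,28,34)]
tb=up([(100,118),(200,85),(295,357),(195,388)],315,185)
W=[(90,65,50),(90,-115,50),(-110,-115,50),(-110,65,50),(0,0,100),(2.5,0,126)]
wt=up([(500,18),(795,85),(715,432),(395,355),(533,185),(522,172)],137,210,(375,0))
ws=up([(738,200),(555,285),(425,135),(603,62)],265,140,(375,0))
print('corner check',onz('scene',ts,36).round(),onz('scene',ws,50).round(),onz('top',tt,36).round(),onz('top',wt[:4],50).round())
print('C',[(-cal(n)[1].T@cal(n)[2]).round() for n in('top','scene')])
x0=[575,-261,.4];r0=[530,237,-.2]
for a in ([('top',T,tt)],[('top',B,tb)],[('scene',T,ts)],):print(fit(a,x0))
for a in ([('top',W,wt)],[('scene',W[:4],ws)]):print(fit(a,r0))
E
```

```text
corner check [[ 661. -200.   36.]
 [ 685. -270.   36.]
 [ 501. -326.   36.]
 [ 477. -254.   36.]] [[636. 277.  50.]
 [592. 107.  50.]
 [406. 161.  50.]
 [452. 329.  50.]] [[ 653. -194.   36.]
 [ 678. -271.   36.]
 [ 494. -325.   36.]
 [ 469. -247.   36.]] [[632. 279.  50.]
 [591. 113.  50.]
 [401. 154.  50.]
 [446. 328.  50.]]
C [array([ 394.,  -44., 1169.]), array([1416., -951., 1445.])]
(array([ 5.73892336e+02, -2.59272365e+02,  2.83032620e-01]), [[-0.1, -1.3], [-0.4, -0.3], [0.0, 1.3], [0.5, 0.3]])
(array([ 5.71800660e+02, -2.62397477e+02,  2.81256516e-01]), [[0.9, -0.0], [-0.6, 1.0], [-0.7, -0.2], [0.4, -0.5]])
(array([ 5.81104992e+02, -2.62179505e+02,  2.94675418e-01]), [[1.3, -0.3], [-0.1, 0.5], [-1.1, 0.2], [0.1, -0.5]])
(array([ 5.32005739e+02,  2.41435619e+02, -2.32755379e-01]), [[-1.9, -0.9], [1.4, -0.9], [-0.4, 1.2], [-0.8, 2.2], [0.7, -0.4], [0.5, -0.0]])
(array([ 5.37507914e+02,  2.40498471e+02, -2.71518928e-01]), [[1.4, 0.5], [-0.0, 0.3], [-1.2, -0.4], [-0.0, -0.7]])
```

```bash
cat >> h.py <<'E'
from scipy.spatial.transform import Rotation as Ro
def rot(yaw,tilt=0,flip=False):
    "tool z down; tool y along object's y (or -y if flip); tilt>0: matches object's +x end raised by tilt"
    R=Ro.from_euler('z',yaw)*Ro.from_euler('y',-tilt)*Ro.from_euler('x',np.pi)
    if flip: R=R*Ro.from_euler('z',np.pi)
    return R.as_rotvec()
def w(o,yaw,p):
    c,s=np.cos(yaw),np.sin(yaw); return [o[0]+c*p[0]-s*p[1],o[1]+s*p[0]+c*p[1],p[2]]
E
cat > t1.py <<'E'
from h import *
z=np.load('pics/top.npz');P=cloud('top',z['d']);im=z['im'].astype(int)
def sel(x,y,r,lo,hi): 
    return (np.hypot(P[...,0]-x,P[...,1]-y)<r)&(P[...,2]>lo)&(P[...,2]<hi)
m=sel(520,225,160,40,56); h=P[m][:,:2].astype(np.float32); h=h[(h[:,0]>380)]
r=cv2.minAreaRect(h); bp=cv2.boxPoints(r); print('housing',m.sum(),r,bp.round().tolist())
m=sel(532,239,60,92,106); print('roll',m.sum(),cv2.minEnclosingCircle(P[m][:,:2].astype(np.float32)),np.median(P[m][:,2]))
m=sel(532,239,40,116,140); print('spindle',m.sum(),P[m].mean(0))
m=sel(573,-261,110,20,45)&(im.min(2)>130)
r=cv2.minAreaRect(P[m][:,:2].astype(np.float32)); print('bar',m.sum(),r,P[m].mean(0))
for f in(0,1):
    for y,p in((.284,(572,-261,150)),(-.25,(532,240,180))): print(f,env.ik(p,rot(y,0,f)))
E
python3 t1.py
```

```text
housing 3414 ((513.9279174804688, 222.40966796875), (180.92198181152344, 202.79722595214844), 75.68151092529297) [[393.0, 160.0], [590.0, 110.0], [635.0, 285.0], [438.0, 335.0]]
roll 552 ((530.7763061523438, 243.64598083496094), 38.195220947265625) 99.30241871746242
spindle 93 [532.7226167  242.26852096 124.30465941]
bar 1007 ((565.5763549804688, -264.8734436035156), (180.14053344726562, 79.5487289428711), 16.916213989257812) [ 571.90944267 -262.09031674   33.49620804]
0 [-5.57585825e-01  4.72561907e-01  5.78193058e-02  1.15605373e+00
  4.44089210e-16  2.30000683e+00]
0 [ 0.28420938  0.38226465 -0.00957921  1.17895246  0.         -2.60738327]
1 [-5.57585825e-01  4.72561907e-01  5.78193058e-02  1.15605373e+00
 -4.44089210e-16 -8.41585825e-01]
1 [ 0.28420938  0.38226465 -0.00957921  1.17895246  0.          0.53420938]
```

```bash
cat >> h.py <<'E'
BAR=(571.9,-262); BY=.283; REW=(531,243.2); RY=-.25
E
python3 - <<'E'
from h import *
env.set_gripper(0)
env.reach(w(BAR,BY,(-68,0,150)),rot(BY,0,1))
env.movel(w(BAR,BY,(-68,0,45)))
print(env.movel(w(BAR,BY,(-68,0,25)),velocity=30,threshold=3),env.read_tcp_pos(),env.read_wrist_force())
env.movel(w(BAR,BY,(-68,0,19)),velocity=25)
print(env.read_tcp_pos(),env.read_wrist_force())
env.movel(w(BAR,BY,(-68,0,200)),velocity=200)
env.movel(w(BAR,BY,(-220,0,200)),velocity=250)
P=None
im,d=grab('scene'); t,_=grab('top')
cv2.imwrite('pics/p2.png',np.hstack([cv2.resize(im[215:290,180:270],None,fx=4,fy=4,interpolation=cv2.INTER_CUBIC),cv2.resize(t[190:265,315:395],None,fx=4,fy=4,interpolation=cv2.INTER_CUBIC)]))
P=cloud('top',_)
m=(t.min(2)>110)&(P[...,2]>14)
q=P[m]; c,s=np.cos(BY),np.sin(BY); dx=q[:,:2]-BAR; X=dx@[c,s];Y=dx@[-s,c]
k=(abs(X)<78)&(abs(Y)<22); print(np.polyfit(X[k],q[k,2],1),k.sum(),env.read_time_s())
E
```

```text
True [ 506.38301983 -281.007734     32.49211902] [1.13292916 0.36105597 0.47251952]
[ 505.85770302 -281.24889652   19.23822105] [-6.11346548 -1.44986152  7.77913745]
[ 0.37263833 43.15451627] 762 7.7167
```

View pics/p2.png

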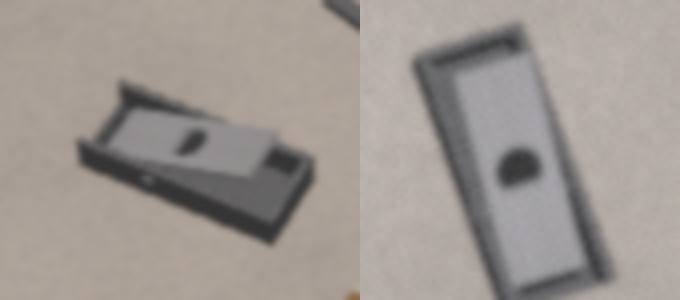

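```bash
python3 - <<'E'
from h import *
z=np.load('pics/top.npz');P=cloud('top',z['d']);t=z['im'].astype(int)
print('hole',onz('top',[(353.8,231)],34),onz('top',[(354.75,231.75)],43))
q=P; c,s=np.cos(BY),np.sin(BY); dx=P[...,:2]-np.array(BAR); X=dx@[c,s];Y=dx@[-s,c]
zl=43.15+.3726*X
m=(abs(X)<90)&(abs(Y)<45)&(t.min(2)>100)&(abs(P[...,2]-zl)<5)
for a in range(-80,80,20):
    k=m&(X>a)&(X<a+20); print(a,k.sum(),Y[k].min().round(1),Y[k].max().round(1),np.median(Y[k]).round(1),np.median(P[...,2][k]).round(1))
print('X range',np.percentile(X[m],[0,1,99,100]))
k=cv2.connectedComponents(((t.min(2)<100)&(abs(X)<25)&(abs(Y)<20)).astype(np.uint8))[1]>0
print('hole', k.sum(), X[k].mean(),Y[k].mean(), X[k].min(),X[k].max(),Y[k].min(),Y[k].max())
E
```

```text
hole [[ 573.83821945 -261.9100745    34.        ]] [[ 570.23500671 -262.72794782   43.        ]]
-80 132 -28.0 26.6 -1.3 17.0
-60 142 -28.6 34.5 0.8 24.2
-40 160 -40.3 37.8 -0.4 32.4
-20 117 -39.9 39.1 0.4 38.2
0 111 -33.0 28.4 -0.4 47.1
20 149 -28.4 28.3 0.8 54.2
40 147 -27.1 28.4 -0.4 61.9
60 81 -28.1 28.6 0.7 67.8
X range [-89.57484575 -78.62052872  69.31459739  71.40669407]
hole 69 0.07043909510840517 -0.4296457958281854 -10.11796757682933 11.21143827019051 -14.947663465395566 13.698317797100744
```

```bash
cat > g.py <<'E'
from h import *
T=.357; a=np.array([np.sin(T)*np.cos(BY),np.sin(T)*np.sin(BY),-np.cos(T)])
g=np.array(w(BAR,BY,(42.1,-.2,56.3))); p=g+15*a
r=rot(BY,T,1)
print(env.ik(p,r))
env.set_gripper(85)
env.reach(p-110*a,r)
print('hit',env.movel(p,velocity=80,threshold=8),env.read_tcp_pos()-p)
env.set_gripper(40,60)
print(env.read_opening(),env.read_gripper_force(),env.read_wrist_force())
env.movel(p-80*a,velocity=100)
env.movel(p-80*a+[0,0,90],velocity=200)
print(env.read_opening(),env.read_gripper_force(),env.read_wrist_force())
env.reach(w(REW,RY,(50,0,190)),rot(RY,0,1))
print(env.read_opening(),env.read_tcp_pos(),env.read_time_s(),env.read_q())
im,d=grab('scene'); t,_=grab('top')
cv2.imwrite('pics/p3.png',np.hstack([cv2.resize(im[110:210,250:350],None,fx=4,fy=4,interpolation=cv2.INTER_CUBIC),cv2.resize(t[190:290,130:230],None,fx=4,fy=4,interpolation=cv2.INTER_CUBIC)]))
E
python3 g.py
```

```text
[-0.62586799  0.46812477 -0.34255544  0.53476101  0.2792772  -0.87706153]
hit False [ 0.12109595 -0.20448358  0.48836379]
54.46729687799043 62.29719400405884 [-0.60014983 -0.02610241  2.82019465]
54.214700871489335 63.27579975128174 [-0.30300676  0.50852345 -1.86680629]
53.838847495561815 [579.70950461 230.07897584 189.82305655] 14.6583 [2.47253795e-01 4.47710095e-01 1.24995361e-01 1.24817041e+00
 8.68562119e-06 4.97846377e-01]
```

View pics/p3.png

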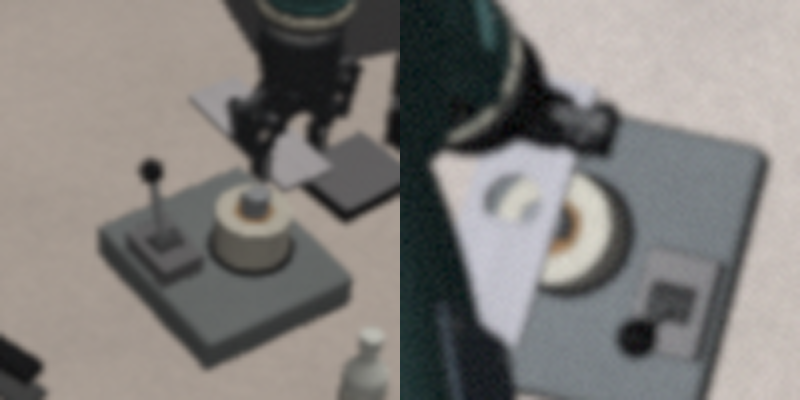

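```bash
cat > b.py <<'E'
from h import *
def bar(zlo,zhi):
    z=np.load('pics/top.npz');P=cloud('top',z['d']);t=z['im'].astype(int)
    dx=P[...,:2]-np.array(REW); c,s=np.cos(RY),np.sin(RY); X=dx@[c,s];Y=dx@[-s,c]; Z=P[...,2]
    m=(X>-95)&(X<35)&(abs(Y)<40)&(Z>zlo)&(Z<zhi)&(t.min(2)>110)
    A=np.c_[X[m],Y[m],np.ones(m.sum())]; co=np.linalg.lstsq(A,Z[m],rcond=None)[0]
    print('plane',co,m.sum(),np.std(A@co-Z[m]),'X',np.percentile(X[m],[0,1,99]))
    for a in range(-80,20,20):
        k=m&(X>a)&(X<a+20)
        if k.sum()>8: print(a,k.sum(),np.percentile(Y[k],[2,98]).round(1))
    # hole: back-project mask contour on plane
    mk=m.astype(np.uint8)[190:290,130:230]
    cs,hh=cv2.findContours(mk,cv2.RETR_CCOMP,cv2.CHAIN_APPROX_NONE)
    for cc,h in zip(cs,hh[0]):
        if h[3]>=0 and cv2.contourArea(cc)>30:
            uv=cc[:,0]+[130,190]; zz=co[2]
            p=onz('top',uv,zz)[:,:2]-REW; x=p@[c,s];y=p@[-s,c]
            print('hole X',x.min(),x.max(),'Y',y.min(),y.max())
    r=cv2.minAreaRect(np.c_[X[m],Y[m]].astype(np.float32)); print(r)
    return P,m
if __name__=='__main__': bar(185,230); print(onz('top',[(158.25-.4,239.1)],208), w(REW,RY,(0,0,0)))
E
python3 b.py
```

```text
plane [7.20836989e-03 9.25699673e-03 2.04451314e+02] 797 1.7975269245892478 X [-78.21535989 -74.32433733  33.67168672]
-80 78 [-29.9  -2.8]
-60 134 [-30.1   7.2]
-40 179 [-30.9  19.5]
-20 158 [-30.8  24. ]
0 119 [-31.1  23.9]
hole X -10.463422823192527 19.560198435717933 Y -22.225348393992434 13.949935113137233
((-21.58810043334961, -2.8706092834472656), (57.55030822753906, 112.58147430419922), 89.20142364501953)
[[535.44623114 239.52006408 208.        ]] [np.float64(531.0), np.float64(243.2), 0]
```

```bash
python3 - <<'E'
from h import *
env.movel(w(REW,RY,(49,2.5,122)),velocity=80)
print(env.read_tcp_pos())
im,d=grab('scene'); t,_=grab('top')
cv2.imwrite('pics/p4.png',np.hstack([cv2.resize(im[130:190,280:340],None,fx=6,fy=6,interpolation=cv2.INTER_CUBIC),cv2.resize(t[215:275,135:195],None,fx=6,fy=6,interpolation=cv2.INTER_CUBIC)]))
from b import bar; bar(128,150)
E
```

```text
[579.3777053  233.58356719 122.49341817]
plane [8.86241553e-03 4.20508854e-03 1.37081982e+02] 677 2.104181123136578 X [-79.59407077 -75.51088446  33.54402429]
-80 59 [-26.9  -1.7]
-60 118 [-26.9  10.7]
-40 151 [-27.3  19.9]
-20 137 [-27.3  27.5]
0 112 [-28.1  27.2]
hole X -11.915271211141395 18.818585611909267 Y -19.05472517271007 17.10023149168334
((-21.844837188720703, 0.4163627624511719), (57.24470520019531, 114.3405990600586), 88.81658172607422)
```

View pics/p4.png

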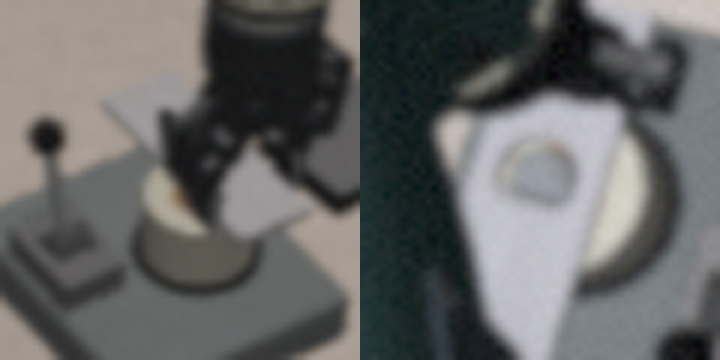

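```bash
python3 - <<'E'
from h import *
print(env.movel(w(REW,RY,(49,2.5,86)),velocity=30,threshold=8),env.read_tcp_pos(),env.read_wrist_force(),env.read_torque(),env.read_time_s())
E
```

```text
True [579.04214427 233.47839617  89.78427936] [-2.0647282  -0.67328726  8.67112328] [-0.21119666  0.47198003 -0.03695535] 16.85
```

```bash
python3 - <<'E'
from h import *
env.set_gripper(85)
env.movel(w(REW,RY,(49,2.5,210)),velocity=150)
b=onz('top',[(188.6,274)],143)[0,:2]-REW; c,s=np.cos(RY),np.sin(RY); print('ball',b@[c,s],b@[-s,c])
env.set_gripper(0)
env.reach(w(REW,RY,(-118,-85,210)),rot(RY,0,1))
im,d=grab('scene'); t,_=grab('top')
cv2.imwrite('pics/p5.png',np.hstack([cv2.resize(im[130:200,265:345],None,fx=4,fy=4,interpolation=cv2.INTER_CUBIC),cv2.resize(t[205:295,130:230],None,fx=4,fy=4,interpolation=cv2.INTER_CUBIC)[:280]]))
from b import bar; bar(90,118); print(env.read_time_s())
E
```

```text
ball -57.04515891967536 -81.48866914715042
plane [-1.35734254e-02  3.11449586e-03  1.04147734e+02] 797 2.8794131093402733 X [-79.53011738 -77.52916817  34.21641989]
-80 70 [-26.5  -3. ]
-60 127 [-27.   25.7]
-40 166 [-27.   27.5]
-20 170 [-33.2  35.9]
0 139 [-35.1  35.7]
hole X -9.601718642003863 18.225962227713815 Y -14.829264450498988 23.51765595874971
((-22.03209686279297, 1.4901962280273438), (74.5809555053711, 114.35316467285156), 89.20146942138672)
19.8667
```

View pics/p5.png

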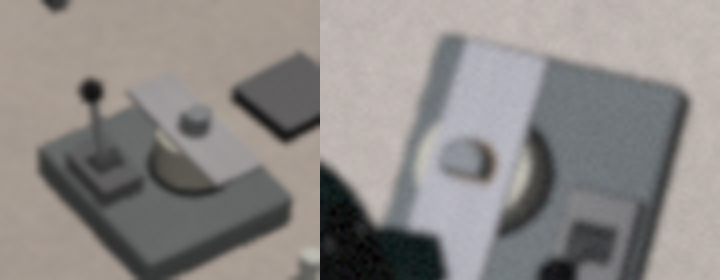

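```bash
python3 - <<'E'
from h import *
env.movel(w(REW,RY,(-118,-83,134)),velocity=120)
print(env.movel(w(REW,RY,(-4,-83,134)),velocity=50,threshold=9),(np.array(env.read_tcp_pos())),env.read_wrist_force())
d=np.array(env.read_tcp_pos())[:2]-REW; c,s=np.cos(RY),np.sin(RY); print('tcp local',d@[c,s],d@[-s,c])
env.movel(w(REW,RY,(-60,-83,136)),velocity=80)
env.movel(w(REW,RY,(-118,-83,230)),velocity=150)
env.movel(w(REW,RY,(-200,-83,230)),velocity=200)
im,_=grab('scene'); t,_=grab('top')
cv2.imwrite('pics/p6.png',np.hstack([cv2.resize(im[130:200,265:345],None,fx=4,fy=4,interpolation=cv2.INTER_CUBIC),cv2.resize(t[205:295,130:230],None,fx=4,fy=4,interpolation=cv2.INTER_CUBIC)[:280]]))
print(env.read_time_s())
E
```

```text
True [497.36268707 165.98368936 133.3553568 ] [-1.78751659  1.21438812  1.78273843]
tcp local -13.487989357028802 -83.13784693668008
24.8
```

View pics/p6.png

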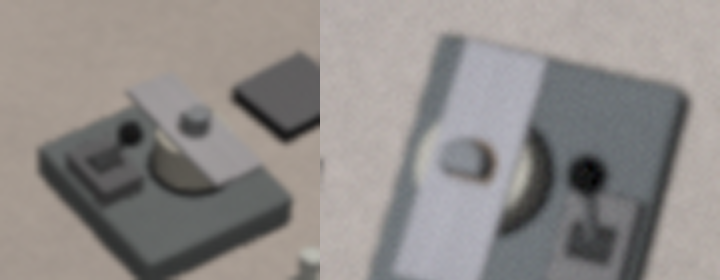

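```bash
python3 - <<'E'
from h import *
b=onz('top',[(196.4,248.4)],142)[0,:2]-REW; c,s=np.cos(RY),np.sin(RY); print('ball',b@[c,s],b@[-s,c])
E
```

```text
ball 9.37500972130927 -82.96525486828997
```

```bash
python3 -c "
from h import *
print(env.hand_in())"
```

```text
the job is handed in; nothing more can be done
None
```

The bar was tipped, lifted out and fitted flat over the rewinder's spindle, the lever was then pushed all the way over, and the job was handed in at about 25 s with the arm clear; the result of the judging was not shown.

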